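# Bring the nut jar round on the bench carousel and hold it there

## Robot

A 7-joint arm with a two-finger parallel gripper is mounted at the origin on the work surface; the furniture and walls round the work are solid. World frame = base frame: x ahead of the robot, y to its left, z up, the work surface at z = 0. Lengths are in m, angles in rad, forces in N, time in s.
With the tool pointing down it reaches from about 0.4 to 0.9 m from the base axis. Payload 5.5 kg.
Tool frame: the origin (TCP) lies at the very end of the fingers, on their centre line; the grasp point (between the pads) lies 19 mm behind it; z points along the fingers, x is the direction in which the jaws open and shut, and the axes are right-handed (so a half turn about z gives the same grasp; the last joint's range is limited). The gripper opens to 85 mm and grips with 20 to 120 N. Pads are 22 mm wide; open, the fingers measure 114 mm over their backs; the gripper's body (76 mm by 85 mm) begins 54 mm behind the grasp point. The pads swing forward as they close: fully open they stand 13 mm farther back than shut.
Start: joints at [1.572, 0.501, -0.427, 1.55, 0.221, 1.138, -0.21], TCP at [0.168, -0.628, 0.231] pointing down, gripper open.
Joint ranges: [-2.88, 2.88], [-0.31, 2.03], [-1.54, 1.56], [0.2, 2.42], [-1.41, 4.55], [0.19, 2.02], [-2.57, 2.57]. Speed limits (rad/s): [2.57, 2.57, 3.14, 3.14, 3.14, 3.14, 3.14].

## Interface

Orientations are given as a unit quaternion [w, x, y, z].
In Python, from rig import robot gives the robot as it stands. The module is installed in compiled form; this text tells all that it offers.
- The arm moves only by the tool arm_command, never from a script. Its argument "moves" is a list that holds one entry, the list of rows, each a list of 7 numbers: the gripper's target within -1 to 1 (fully open at 1, half-way at 0, shut at -1), then the shift along the world's x, y, z in m, then the turn, a rotation vector about the world's x, y, z in degrees. In form: [[[gripper, dx, dy, dz, rx, ry, rz], ...]]. A call has 1 to 5 rows; each row shifts and turns the pose as measured when the row begins; what a row does not reach is not made up. A row lasts 1/12 s, in which the tool goes at most 41.7 mm and 7.16 degrees, less where a joint would pass 70% of its speed; a pose out of reach is approached as far as the arm can. A call is refused whole if a number of a shift passes 0.0417 or a number of a turn 7.16, either way. A call with a gripper value outside its range is refused whole. The fingers move at their own pace and stop on an object; "grip_force" is the grip in N (left out, the last holds). Time passes only in rows, so rows that do not move let the fingers close. It gives the time, the measured TCP pose, the force and the opening at its end, in the units of the state.
- robot.sense(): the state, without advancing time (a new reading comes with each control period).
- robot.capture(name): name is "side" or "top" or "wrist"; returns a dict with "color" (400x640x3 uint8, red, green, blue), "camera_matrix" (3x3 intrinsics, pixels), "k1" (the pictures are not rectified: a ray, as slopes to the right and down, at radius r is drawn at 1 + k1 r^2 times it, then the intrinsics apply), "rvec" (rotation vector, rad) and "tvec" (3), from world to camera coordinates, as OpenCV has them; the wrist camera has in their place "mount" (4x4, takes a point from camera to tool coordinates, whose origin is the TCP and whose axes are the tool frame's). Camera axes: x right, y down, z forward; pixel columns grow to the right and rows downward; lengths in m; the calibration is good to about 2 mm. A picture is of the moment at which its call begins: read the wrist's pose just before it. There is no depth.
- robot.finish_job(): hands the job in, once; it reports no verdict.
Trained networks look in a picture, given as the dict that the camera call returned (one of the last four; its "shot" number tells which), for a name from the list of things; names that differ only in an ending like _2 or _b are one class to them, and where a whole thing is asked for, a point or a joint stands for the part that bears it (a point fixed in the world has none). Each returns a list of dicts, best first, with "score" (0 to 1); they miss things now and then, are a little off and sometimes report something else, mostly with a low value. They report only what shows in the picture. A call takes as long as a camera call.
- robot.search_frame(picture, target): "extent" ([left, top, right, bottom] in pixels, round what is visible of it).
The state is a dict: "time_s": time; "joint_pos": joint angles; "joint_velocities": joint speeds; "joint_torque": joint torques, N m; "tcp_pos": TCP position; "ee_rot": TCP orientation; "wrist_force": force on the tool from outside, world axes, zero at the start; "torque": the same for the moment, N m; "finger_gap": finger opening in m.
Only numpy, scipy, OpenCV 4.12 (cv2) and the standard library are available. Lean on these libraries where they do the work, as an engineer would, in place of code of your own. Each camera call takes 0.05 s, during which the arm holds its last target.

## Task

I need nuts from the jar on the bench carousel: first slide the carousel along its track all the way up against the stop block at the right-hand end, then turn the turntable until the jar of nuts stands squarely at the pointer on the front of the carriage. Finish with the gripper still gripping the bar handle on top of the column, so the turntable is held still there, and leave the eraser, dowel and pencil lying about the track where they are.

Things in the scene. Friction and masses are not known exactly. Their poses are not given: they have to be found in the camera images.
- track: aluminium track 130x360 mm, fixed to the worktop. Origin at z = 0 under the middle of the carriage's travel; y axis along the track, -x side is the front (towards the robot). A dark steel stop block, 52 mm tall, stands at its -y end (the right, seen from the robot); the +y end has a low cap. The carriage's centre moves on the track's y axis from +0.065 to -0.065.
- carriage (a joint): slide of the grey carriage plate (150x180x12 mm, its top 34 mm above the worktop) along the track, in m: 0 = at the far left end (track y = +0.065), 0.13 = hard against the stop block (track y = -0.065); grows towards the track's -y. Moves against about 1.5 N of friction, stays where left, no spring.
- turntable (a joint): angle of the turntable (plywood disc, 190 mm across, top 54 mm above the worktop), rad, grows counterclockwise from above; 0 or any whole turn = jar of nuts at the pointer. Turns either way without end; 0.05 N m of friction, stays where left. Fixed on it 90 degrees apart, counterclockwise: jar of nuts, spool, squeeze bottle (tallest, tip 152 mm above the worktop), flat tin.
- handle_grip (a point): centre of the dark wooden bar handle on top of the centre column, on the turntable's axis, 190 mm above the worktop. The bar is 75 mm long along this frame's x, 14 mm thick along y, 28 mm tall along z (up); -x points to the jar's side. It turns with the turntable and travels with the carriage. Below it are a 22 mm wide collar and the 16 mm column.
- jar_foot (a point): centre of the foot of the jar of nuts (clear glass jar with lid, 51 mm across, 72 mm tall, fixed on the turntable), 62 mm from the turntable's axis, 54 mm above the worktop
- front_mark (a point): where the centre of the jar's foot must come: the point on the turntable's top 62 mm from its axis, in line with the pointer. The pointer is a 10 mm steel post with a dark cone that points inwards, 116 mm from the axis, at the front (-x) edge of the carriage, 78 mm tall; it travels with the carriage.
- eraser: bystander, leave alone: white and red eraser, 14x34x11 mm, lying near the front of the track; origin at its underside
- dowel: bystander, leave alone: short wooden dowel, 12 mm thick, 42 mm tall, standing near the front left of the track; origin at its underside
- pencil: bystander, leave alone: pencil, 138 mm long, lying behind the track; origin at its underside

How it is judged:
On the way, in this order (a step that is already met when the one before it is completed fails the run):
1. the carriage is against the stop block (value of joint carriage above 0.126 m), for 0.2 s.
2. then the jar of nuts is at the pointer, with the carriage still at the stop (value of joint carriage above 0.126 m and horizontal distance between jar_foot and front_mark below 0.009 m), for 0.2 s.
At the end, for the whole second after the job is handed in: the carriage is within 4 mm of the stop block, the centre of the jar's foot is within 9 mm (about 8 degrees) of the front mark, the turntable is still (under 0.05 rad/s), and the fingers grip the bar handle (more than 2 N on it, grasp point within 45 mm of its centre) (all of step 2 and velocity of joint turntable between -0.05 and 0.05 rad/s and contact force between the fingers and handle above 2 N and distance between the grasp point and handle_grip below 0.045 m); the arm keeps its last pose, push and grip.
It fails at once if a loose bystander was moved more than 30 mm (distance of any of eraser, dowel, pencil from where it was at the start of the episode above 0.03 m).
It also fails if it takes over 67 s, if anything falls off the work surface, if the arm or the gripper's body presses on something with over 40 N, if the wrist force passes 120 N, or if a joint passes its speed limit or range.

## Working session

There is one attempt and no reset: what is moved stays moved. The work goes in short steps, Python scripts to look and compute and a tool call to move; the robot and the scene stay as the last step left them, time stands still between calls to the robot, and variables do not carry over. Pictures are saved under pics/ and viewed, and the job is handed in when it is done.

Besides the shell and the picture viewer there is one more tool, called after ">>>" by a JSON object that holds its "name" and its "arguments", one argument or row to a line. arm_command: Moves the arm, as the interface text tells. Its arguments: {"type":"object","properties":{"moves":{"type":"array","items":{"type":"array","items":{"type":"array","items":{"type":"number"}}}},"grip_force":{"type":"number"}},"required":["moves"]}

```bash
mkdir -p pics
cat > h.py <<'E'
from rig import robot
import numpy as np, cv2, json
def shot(n,f):
    p=robot.capture(n); cv2.imwrite('pics/'+f,cv2.cvtColor(p['color'],cv2.COLOR_RGB2BGR)); return p
E
python3 - <<'E'
from h import *
s=robot.sense();print(s)
for n in['side','top']:
    p=shot(n,n+'0.png');print(n,{k:np.array(v).tolist() for k,v in p.items() if k!='color'})
    for t in['handle_grip','jar_foot','carriage','track','turntable']:
        try: print(t,[(np.round(d['extent'],1).tolist(),round(d['score'],2)) for d in robot.search_frame(p,t)[:2]])
        except Exception as e: print(t,e)
E
```

```text
{'time_s': 0.0, 'joint_pos': array([ 1.57217962,  0.50188023, -0.4267776 ,  1.55144417,  0.22078275,
        1.13830621, -0.21027538]), 'joint_velocities': array([-1.56693180e-03, -9.03785338e-04,  4.64749086e-04, -2.02991489e-04,
       -2.54268632e-03, -6.53231113e-05, -8.48693011e-04]), 'joint_torque': array([ 4.31229464e-04, -5.69527280e+01, -5.81614494e+00, -2.80951023e+01,
        1.07041994e-02,  1.18964256e-02,  4.45415378e-05]), 'tcp_pos': array([ 0.1680173 , -0.62718699,  0.23024027]), 'ee_rot': array([-6.36703427e-04,  7.93376226e-01, -6.08730793e-01, -7.61702447e-04]), 'wrist_force': array([-0.46943802,  0.11879714,  0.4555619 ]), 'torque': array([0.03460181, 0.01184098, 0.03697478]), 'finger_gap': 0.08586374383719071}
side {'camera_matrix': [[379.13459417349554, 0.0, 315.8183700436413], [0.0, 379.13459417349554, 198.97318655436735], [0.0, 0.0, 1.0]], 'k1': -0.025372516842803977, 'rvec': [1.7435401511058166, -2.0564106544657954, 0.6302656298067398], 'tvec': [0.07140632379743087, 0.526013594374122, 0.6658077951372416], 'shot': 1}
handle_grip [([282.3, 174.0, 319.6, 194.1], 0.88), ([248.6, 177.3, 397.3, 270.5], 0.41)]
jar_foot [([262.6, 175.5, 339.5, 251.9], 0.88)]
carriage [([260.7, 173.5, 344.7, 267.3], 0.73)]
track [([249.3, 176.4, 394.5, 268.1], 0.77)]
turntable [([259.5, 171.2, 342.4, 254.1], 0.85)]
top {'camera_matrix': [[451.32455752411477, 0.0, 316.3509511640521], [0.0, 451.32455752411477, 201.51077688901768], [0.0, 0.0, 1.0]], 'k1': 0.021295314584239968, 'rvec': [2.188112034086253, -2.2065218194927447, 0.012067999972878492], 'tvec': [-0.014684902306337087, 0.5483478129735999, 0.9741810087698993], 'shot': 2}
handle_grip [([273.6, 189.3, 315.0, 203.9], 0.93)]
jar_foot []
carriage [([255.5, 152.5, 345.1, 257.9], 0.57)]
track [([242.6, 154.6, 410.9, 254.2], 0.8)]
turntable [([252.8, 149.7, 341.8, 245.0], 0.77)]
```

Run:
```python
import cv2
a=cv2.imread('pics/top0.png');cv2.imwrite('pics/topz.png',cv2.resize(a[120:290,210:440],None,fx=3.4,fy=3.4,interpolation=cv2.INTER_CUBIC))
a=cv2.imread('pics/side0.png');cv2.imwrite('pics/sidez.png',cv2.resize(a[150:300,220:420],None,fx=4,fy=4,interpolation=cv2.INTER_CUBIC))
```

```text
(no output)
```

View pics/topz.png

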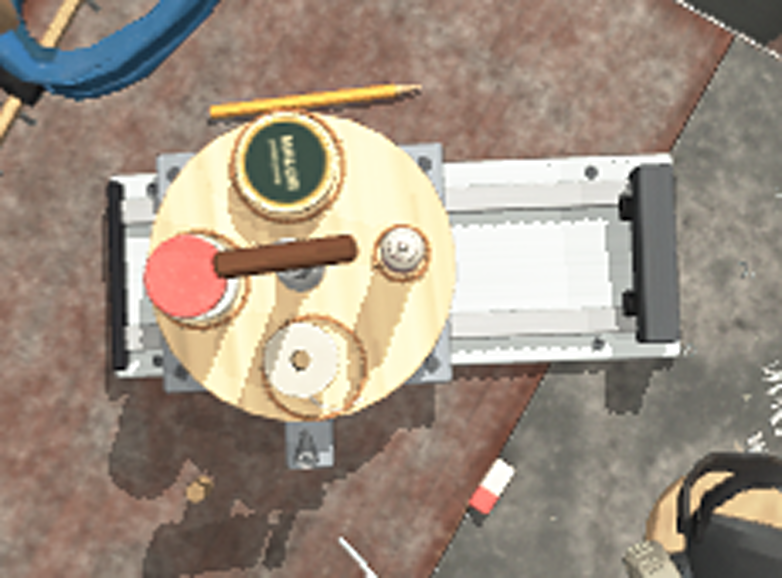

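View pics/sidez.png

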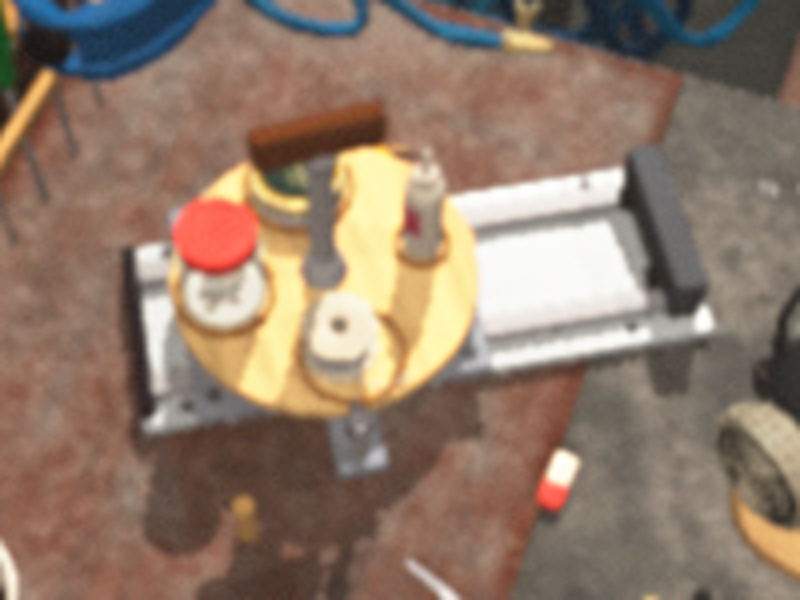

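View pics/top0.png

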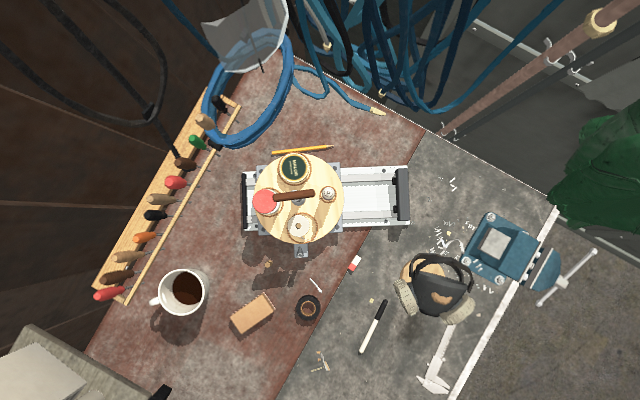

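```bash
cat >> h.py <<'E'
def back(p,uv,z):
    K=np.array(p['camera_matrix']);q=(np.array(uv,float)-K[:2,2])/K[0,0];r=q.copy()
    for _ in range(20): r=q/(1+p['k1']*(r@r))
    R=cv2.Rodrigues(np.array(p['rvec'],float))[0];C=-R.T@np.array(p['tvec']);d=R.T@np.r_[r,1]
    return C+d*(z-C[2])/d[2]
E
python3 - <<'E'
from h import *
t=robot.capture('top');s=robot.capture('side')
T=lambda x,y,z:np.round(back(t,(210+x/3.4,120+y/3.4),z),4)
S=lambda x,y,z:np.round(back(s,(220+x/4,150+y/4),z),4)
a,b=T(217,263,.195),T(354,247,.204);print('bar',a,b,(a+b)/2)
a,b=S(250,150,.19),S(385,118,.19);print('barS',a,b,(a+b)/2)
for n,c in dict(plate=[(158,155),(443,145),(450,380),(167,392)]).items():
    P=[T(*q,.034) for q in c];print(n,P,np.mean(P,0))
print('stop inner',T(632,168,.052),T(637,338,.052))
print('track',T(113,178,.022),T(672,155,.022),T(680,355,.022),T(117,378,.022))
print('jar lid',T(187,277,.126),'jarfootS',S(222,300,.054),'pointer',T(305,450,.075),'disc',T(302,264,.054))
print('bottle',T(403,248,.15),'tin',T(287,163,.1))
E
```

```text
bar [0.5506 0.0523 0.195 ] [ 0.5579 -0.0191  0.204 ] [0.55425 0.0166  0.1995 ]
barS [0.5508 0.0529 0.19  ] [ 0.5601 -0.0213  0.19  ] [0.55545 0.0158  0.19   ]
plate [array([0.625, 0.107, 0.034]), array([ 0.6295, -0.0712,  0.034 ]), array([ 0.483 , -0.0742,  0.034 ]), array([0.4769, 0.102 , 0.034 ])] [0.5536 0.0159 0.034 ]
stop inner [ 0.6121 -0.1856  0.052 ] [ 0.5084 -0.1873  0.052 ]
track [0.612  0.1375 0.022 ] [ 0.623  -0.2155  0.022 ] [ 0.4972 -0.2188  0.022 ] [0.4854 0.1354 0.022 ]
jar lid [0.5456 0.077  0.126 ] jarfootS [0.5415 0.08   0.054 ] pointer [0.4437 0.014  0.075 ] disc [0.5552 0.0162 0.054 ]
bottle [ 0.5598 -0.0447  0.15  ] tin [0.6123 0.0219 0.1   ]
```

>>> {"name": "arm_command", "arguments": {
  "moves": [
    [[1,0,0,0.035,0,0,0],[1,0,0,0.035,0,0,0],[1,0.019,0.032,0,0,0,4],[1,0.019,0.032,0,0,0,4],[1,0.019,0.032,0,0,0,4]]
  ],
  "grip_force": 40
}}

```text
time_s: 1.12
tcp_pos: [0.2182, -0.5359, 0.3018]
ee_rot: [0.002, 0.85, -0.526, -0.001]
wrist_force: [0.8, -0.9, 0.0]
finger_gap: 0.0853
```

>>> {"name": "arm_command", "arguments": {
  "moves": [
    [[1,0.019,0.032,0,0,0,4],[1,0.019,0.032,0,0,0,4],[1,0.019,0.032,0,0,0,4],[1,0.019,0.032,0,0,0,4],[1,0.019,0.032,0,0,0,4]]
  ]
}}

```text
time_s: 1.53
tcp_pos: [0.3159, -0.3689, 0.3034]
ee_rot: [0.004, 0.931, -0.364, 0.001]
wrist_force: [1.9, 0.3, 1.2]
finger_gap: 0.0854
```

>>> {"name": "arm_command", "arguments": {
  "moves": [
    [[1,0.019,0.032,0,0,0,4],[1,0.019,0.032,0,0,0,4],[1,0.019,0.032,0,0,0,4],[1,0.019,0.032,0,0,0,4],[1,0.019,0.032,0,0,0,4]]
  ]
}}

```text
time_s: 1.95
tcp_pos: [0.414, -0.2005, 0.3052]
ee_rot: [0.007, 0.982, -0.188, 0.003]
wrist_force: [0.3, 0.1, -0.3]
finger_gap: 0.0856
```

>>> {"name": "arm_command", "arguments": {
  "moves": [
    [[1,0.019,0.03,0,0,0,4],[1,0.019,0.03,0,0,0,4],[1,0.019,0.03,0,0,0,4],[1,0.019,0.03,0,0,0,4],[1,0.019,0.03,0,0,0,4]]
  ]
}}

```text
time_s: 2.37
tcp_pos: [0.5123, -0.0422, 0.3077]
ee_rot: [0.009, 1.0, -0.006, 0.007]
wrist_force: [0.2, -0.3, -0.4]
finger_gap: 0.0855
```

>>> {"name": "arm_command", "arguments": {
  "moves": [
    [[1,0.019,0.027,0,0,0,4],[1,0.017,0.025,0,0,0,3],[1,0,0,0,0,0,0],[1,0,0,0,0,0,0]]
  ]
}}

```text
time_s: 2.7
tcp_pos: [0.5523, 0.0227, 0.3089]
ee_rot: [0.006, 0.998, 0.065, 0.01]
wrist_force: [-0.7, -0.4, -0.3]
finger_gap: 0.0853
```

Run:
```python
from h import *
s=robot.sense();print(s['tcp_pos'],s['ee_rot'],s['joint_pos'])
p=shot('wrist','w1.png');print(p['mount'],p['camera_matrix'],p['k1'])
```

```text
[0.55231537 0.02268978 0.30887188] [0.00635923 0.99779038 0.06540072 0.00983154] [ 0.72700355  0.37434875 -1.04392688  1.70776412  0.35823155  1.24195643
 -0.26897049]
[[ 9.99999929e-01 -3.75772222e-04 -3.85815583e-05  3.03048074e-04]
 [ 3.72449145e-04  9.63770402e-01  2.66732964e-01 -6.69475846e-02]
 [-6.30470745e-05 -2.66732959e-01  9.63770473e-01 -1.43805453e-01]
 [ 0.00000000e+00  0.00000000e+00  0.00000000e+00  1.00000000e+00]] [[282.78881122   0.         319.11330434]
 [  0.         282.78881122 200.16041401]
 [  0.           0.           1.        ]] -0.03777627759812564
```

View pics/w1.png

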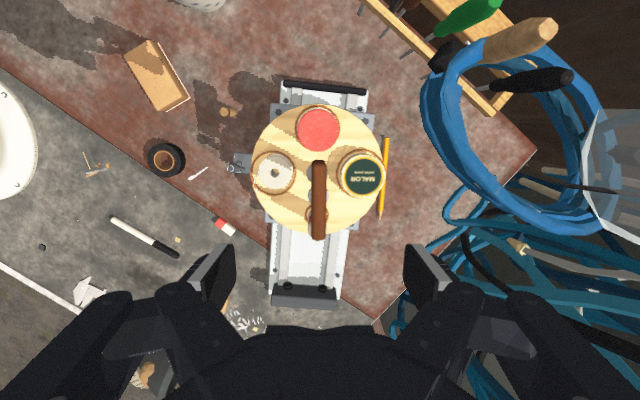

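```bash
cat >> h.py <<'E'
from scipy.spatial.transform import Rotation as Ro
def wback(p,s,uv,z):
    K=np.array(p['camera_matrix']);q=(np.array(uv,float)-K[:2,2])/K[0,0];r=q.copy()
    for _ in range(20): r=q/(1+p['k1']*(r@r))
    R=Ro.from_quat(s['ee_rot'],scalar_first=True).as_matrix();M=np.array(p['mount'])
    C=R@M[:3,3]+s['tcp_pos'];d=R@M[:3,:3]@np.r_[r,1]
    return C+d*(z-C[2])/d[2]
def err(s,yaw):
    R=Ro.from_quat(s['ee_rot'],scalar_first=True);y=np.radians(yaw);x=np.array([np.cos(y),np.sin(y),0]);z=np.array([0,0,-1.])
    G=Ro.from_matrix(np.c_[x,np.cross(z,x),z]); return np.degrees((G*R.inv()).as_rotvec())
E
python3 - <<'E'
from h import *
s=robot.sense();p=robot.capture('wrist')
a,b=wback(p,s,(319,161),.204),wback(p,s,(318,239),.204);print(a,b,(a+b)/2,np.degrees(np.arctan2(*(a-b)[1::-1])))
print(err(s,6.5))
E
```

```text
[0.55016337 0.0555424  0.204     ] [ 0.55890266 -0.01829889  0.204     ] [0.55453301 0.01862175 0.204     ] 96.74968917556002
[ 0.63307464  1.20049239 -1.00364791]
```

>>> {"name": "arm_command", "arguments": {
  "moves": [
    [[1,0.002,-0.005,-0.02,0.6,1.2,-0.8],[1,0,0,-0.025,0,0,0],[1,0,0,-0.025,0,0,0],[1,0,0,0,0,0,0]]
  ]
}}

```text
time_s: 3.13
tcp_pos: [0.5536, 0.009, 0.239]
ee_rot: [0.004, 0.999, 0.051, 0.001]
wrist_force: [-2.1, -1.6, -1.2]
finger_gap: 0.0852
```

Run:
```python
from h import *
s=robot.sense();print(s['tcp_pos'],err(s,6.7),s['wrist_force'])
```

```text
[0.55358177 0.00895025 0.23900069] [0.44709607 0.16876437 0.84270012] [-2.09811697 -1.58855847 -1.20619288]
```

>>> {"name": "arm_command", "arguments": {
  "moves": [
    [[1,0.001,0.005,-0.022,0.4,0.2,0.8],[1,0,0.002,-0.022,0,0,0],[1,0,0,-0.02,0,0,0],[1,0,0,0,0,0,0]]
  ]
}}

```text
time_s: 3.47
tcp_pos: [0.5549, 0.0081, 0.1769]
ee_rot: [0.003, 0.999, 0.052, 0.001]
wrist_force: [-1.7, -0.0, 0.3]
finger_gap: 0.0855
```

Run:
```python
from h import *
s=robot.sense();print(s['tcp_pos'],err(s,6.7),s['wrist_force'])
shot('side','s2.png')
```

```text
[0.55488125 0.00808417 0.1768776 ] [0.34272303 0.11666771 0.72926553] [-1.72148976 -0.02790056  0.33055521]
```

View pics/s2.png

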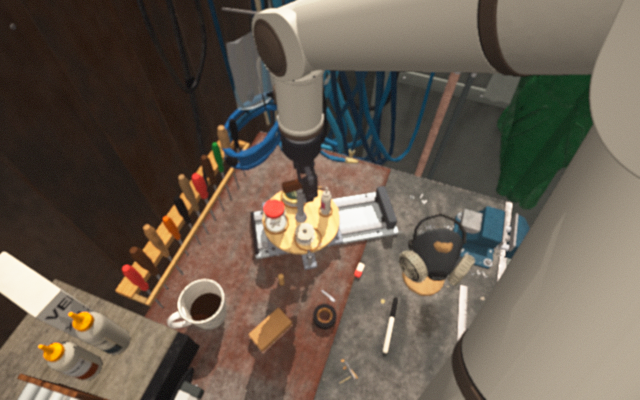

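>>> {"name": "arm_command", "arguments": {
  "moves": [
    [[1,0,0.009,-0.003,0.3,0.1,0.7],[1,0,0.002,0,0,0,0],[1,0,0.001,0,0,0,0]]
  ]
}}

```text
time_s: 3.77
tcp_pos: [0.5585, 0.0194, 0.1806]
ee_rot: [0.001, 0.998, 0.057, 0.004]
wrist_force: [0.6, -0.8, 0.3]
finger_gap: 0.0853
```

>>> {"name": "arm_command", "arguments": {
  "moves": [
    [[-1,0,0,0,0,0,0],[-1,0,0,0,0,0,0],[-1,0,0,0,0,0,0],[-1,0,0,0,0,0,0],[-1,0,0,0,0,0,0]]
  ]
}}

```text
time_s: 4.18
tcp_pos: [0.5604, 0.0205, 0.1846]
ee_rot: [0.002, 0.998, 0.057, 0.007]
wrist_force: [-13.5, -2.2, 14.5]
finger_gap: 0.0255
```

>>> {"name": "arm_command", "arguments": {
  "moves": [
    [[-1,0,0,0,0,0,0],[-1,0,0,0,0,0,0],[-1,0,0,0,0,0,0],[-1,0,0,0,0,0,0],[-1,0,0,0,0,0,0]]
  ]
}}

```text
time_s: 4.6
tcp_pos: [0.5542, 0.02, 0.1842]
ee_rot: [0.003, 0.998, 0.057, 0.0]
wrist_force: [-1.3, -0.1, 1.7]
finger_gap: 0.0129
```

>>> {"name": "arm_command", "arguments": {
  "moves": [
    [[0,0,0,0,0,0,0],[0,0,0,0,0,0,0],[0,0,-0.002,-0.013,0,0,0],[0,0,0,-0.002,0,0,0],[-1,0,0,0,0,0,0]]
  ]
}}

```text
time_s: 5.02
tcp_pos: [0.5544, 0.0175, 0.1674]
ee_rot: [0.003, 0.998, 0.057, 0.0]
wrist_force: [0.2, 0.0, -0.4]
finger_gap: 0.0319
```

>>> {"name": "arm_command", "arguments": {
  "moves": [
    [[-1,0,0,0,0,0,0],[-1,0,0,0,0,0,0],[-1,0,0,0,0,0,0],[-1,0,0,0,0,0,0],[-1,0,0,0,0,0,0]]
  ]
}}

```text
time_s: 5.43
tcp_pos: [0.5545, 0.0173, 0.167]
ee_rot: [0.003, 0.998, 0.057, -0.0]
wrist_force: [0.6, -0.8, -0.0]
finger_gap: 0.0194
```

Run:
```python
from h import *
s=robot.sense();print(s['tcp_pos'],err(s,6.7),s['wrist_force'],s['joint_pos'])
```

```text
[0.55445483 0.01728927 0.1670365 ] [0.33977238 0.0060242  0.18381463] [ 0.57552572 -0.83316321 -0.02960156] [ 0.62700944  0.54341084 -0.92775134  1.84138997  0.51488509  1.01789169
 -0.40039481]
```

>>> {"name": "arm_command", "arguments": {
  "moves": [
    [[-1,0,0,0,0,0,0],[-1,0,0,0,0,0,0],[-1,0,-0.008,0,0,0,0],[-1,0,-0.012,0,0,0,0],[-1,0,0,0,0,0,0]]
  ]
}}

```text
time_s: 5.85
tcp_pos: [0.555, -0.0011, 0.167]
ee_rot: [0.001, 0.998, 0.058, 0.001]
wrist_force: [-0.7, -4.0, 2.0]
finger_gap: 0.0199
```

Run:
```python
from h import *
s=robot.sense();print(s['tcp_pos'],err(s,6.7),s['wrist_force'],s['torque'],s['finger_gap'])
```

```text
[ 0.55500637 -0.00112773  0.16698583] [ 0.15428117  0.11662735 -0.00392148] [-0.7230599  -4.02698722  2.02137777] [-0.67444302  0.20948688  0.00920123] 0.019862241405265022
```

>>> {"name": "arm_command", "arguments": {
  "moves": [
    [[0,0,0,0,0,0,0],[0,0,0,0,0,0,0],[0,0,0,0.013,0,0,0],[0,0,0,0,0,0,0]]
  ]
}}

```text
time_s: 6.18
tcp_pos: [0.5544, -0.0025, 0.1808]
ee_rot: [0.002, 0.998, 0.057, 0.0]
wrist_force: [0.3, 0.6, -0.2]
finger_gap: 0.0426
```

Run:
```python
from h import *
s=robot.sense();print(s['tcp_pos'],err(s,6.7),s['wrist_force'],s['torque'],s['finger_gap'])
p=shot('wrist','w2.png')
```

```text
[ 0.55437656 -0.00248385  0.18076998] [0.17970728 0.01275899 0.1292708 ] [ 0.30762014  0.56394188 -0.21724833] [ 0.03103315 -0.02893203  0.01957127] 0.042605628442991206
```

View pics/w2.png

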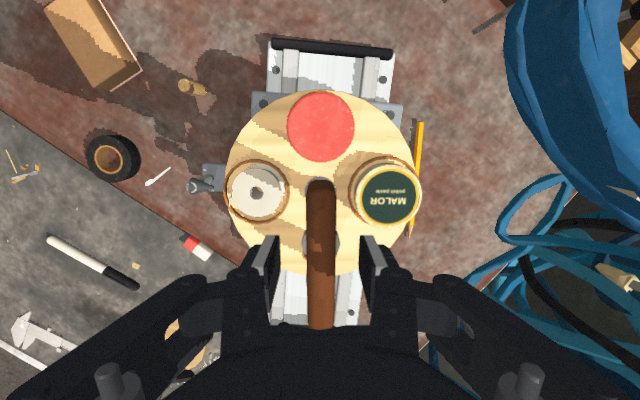

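>>> {"name": "arm_command", "arguments": {
  "moves": [
    [[-1,0,0,-0.001,0,0,0],[-1,0,0,0,0,0,0],[-1,0,0,0,0,0,0],[-1,0,0,0,0,0,0],[-1,0,0,0,0,0,0]]
  ]
}}

```text
time_s: 6.65
tcp_pos: [0.5551, -0.0022, 0.1795]
ee_rot: [0.002, 0.998, 0.058, 0.001]
wrist_force: [0.4, -1.0, 0.6]
finger_gap: 0.013
```

>>> {"name": "arm_command", "arguments": {
  "moves": [
    [[-1,0,0,0,0,0,0],[-1,0,0,0,0,0,0],[-1,0,0,0,0,0,0]]
  ]
}}

```text
time_s: 6.9
tcp_pos: [0.5551, -0.0022, 0.1795]
ee_rot: [0.002, 0.998, 0.058, 0.001]
wrist_force: [0.2, -0.7, 0.6]
finger_gap: 0.0132
```

>>> {"name": "arm_command", "arguments": {
  "moves": [
    [[-1,0.0003,-0.01,0,0,0,0],[-1,0.0005,-0.015,0,0,0,0],[-1,0.0005,-0.015,0,0,0,0],[-1,0.0005,-0.015,0,0,0,0],[-1,0.0003,-0.01,0,0,0,0]]
  ]
}}

```text
time_s: 7.32
tcp_pos: [0.5568, -0.0593, 0.1795]
ee_rot: [-0.003, 0.998, 0.064, 0.002]
wrist_force: [2.1, 1.8, 0.6]
finger_gap: 0.013
```

>>> {"name": "arm_command", "arguments": {
  "moves": [
    [[-1,0,-0.008,0,0,0,0],[-1,0,-0.006,0,0,0,0],[-1,0,-0.006,0,0,0,0],[-1,0,-0.005,0,0,0,0]]
  ]
}}

```text
time_s: 7.65
tcp_pos: [0.5575, -0.0858, 0.1795]
ee_rot: [-0.004, 0.998, 0.064, 0.003]
wrist_force: [3.2, 2.6, -1.3]
finger_gap: 0.0133
```

Run:
```python
from h import *
s=robot.sense();print(s['tcp_pos'],err(s,6.7),s['wrist_force'],s['torque'],s['finger_gap'])
```

```text
[ 0.55752885 -0.08583416  0.17949894] [-0.42931057  0.30334748 -0.64604026] [ 3.23866326  2.60701304 -1.28525066] [-0.06926068 -0.23704681 -0.01683623] 0.013262658490877387
```

>>> {"name": "arm_command", "arguments": {
  "moves": [
    [[-1,0,-0.007,0,0,0,0],[-1,0,-0.007,0,0,0,0],[-1,0,-0.007,0,0,0,0],[-1,0,-0.007,0,0,0,0],[-1,0,-0.007,0,0,0,0]]
  ]
}}

```text
time_s: 8.07
tcp_pos: [0.5579, -0.0942, 0.1795]
ee_rot: [-0.021, 0.997, 0.074, 0.005]
wrist_force: [3.1, 15.5, -2.4]
finger_gap: 0.0135
```

Run:
```python
from h import *
s=robot.sense();print(s['tcp_pos'],err(s,6.7),s['wrist_force'],s['torque'],s['finger_gap'])
p=shot('top','t2.png');a=cv2.imread('pics/t2.png');cv2.imwrite('pics/t2z.png',cv2.resize(a[120:290,210:440],None,fx=3.4,fy=3.4,interpolation=cv2.INTER_CUBIC))
```

```text
[ 0.5579226  -0.09422023  0.17953623] [-2.48319125  0.46008227 -1.83064007] [ 3.07077856 15.50587937 -2.41940483] [ 2.72626467 -0.27539382 -0.06459963] 0.013539666996183926
```

View pics/t2z.png

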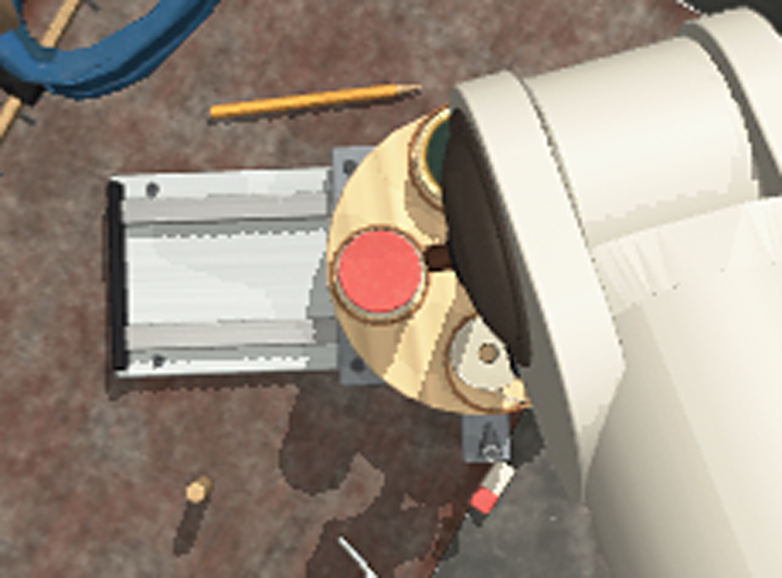

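>>> {"name": "arm_command", "arguments": {
  "moves": [
    [[-1,0,-0.002,0,-1.2,0.3,3],[-1,0,-0.002,0,-1.2,0,4],[-1,0,-0.002,0,0,0,5],[-1,0,-0.002,0,0,0,5]]
  ]
}}

```text
time_s: 8.45
tcp_pos: [0.5583, -0.0942, 0.1796]
ee_rot: [-0.006, 0.973, 0.229, 0.0]
wrist_force: [2.7, 4.7, -2.3]
finger_gap: 0.0133
```

```bash
cat > st.py <<'E'
from h import *
s=robot.sense();R=Ro.from_quat(s['ee_rot'],scalar_first=True).as_matrix();y=np.degrees(np.arctan2(R[1,0],R[0,0]))
print('t',s['time_s'],'tcp',s['tcp_pos'].round(4),'yaw',y.round(2),'err',err(s,y).round(2),'F',s['wrist_force'].round(1),'T',s['torque'].round(2),'gap',s['finger_gap'],s['joint_pos'].round(2))
E
python3 st.py
```

```text
t 8.45 tcp [ 0.5583 -0.0942  0.1796] yaw 26.49 err [-0.66 -0.1  -0.  ] F [ 2.7  4.7 -2.3] T [ 1.33 -0.38 -0.07] gap 0.013323073207379334 [ 0.88  0.59 -1.01  1.8   0.55  1.07  0.13]
```

>>> {"name": "arm_command", "arguments": {
  "moves": [
    [[-1,0,-0.002,0,0,0,5],[-1,0,-0.002,0,0,0,5],[-1,0,-0.002,0,0,0,5],[-1,0,-0.002,0,0,0,5],[-1,0,-0.002,0,0,0,5]]
  ]
}}

```text
time_s: 8.87
tcp_pos: [0.5589, -0.0936, 0.1796]
ee_rot: [-0.013, 0.894, 0.449, 0.002]
wrist_force: [2.7, 8.0, -2.7]
finger_gap: 0.013
```

```bash
python3 st.py
```

```text
t 8.8667 tcp [ 0.5589 -0.0936  0.1796] yaw 53.31 err [-1.42 -0.41 -0.01] F [ 2.7  8.  -2.7] T [ 0.68 -0.44 -0.1 ] gap 0.013030526450675994 [ 0.94  0.65 -1.12  1.79  0.62  1.12  0.55]
```

>>> {"name": "arm_command", "arguments": {
  "moves": [
    [[-1,0,-0.002,0,-0.7,-0.3,5],[-1,0,-0.002,0,-0.7,0,5],[-1,0,-0.002,0,0,0,5],[-1,0,-0.002,0,0,0,5],[-1,0,-0.002,0,0,0,4]]
  ]
}}

```text
time_s: 9.28
tcp_pos: [0.5593, -0.093, 0.1796]
ee_rot: [-0.007, 0.771, 0.637, 0.003]
wrist_force: [3.5, 6.5, -1.6]
finger_gap: 0.0134
```

```bash
python3 st.py
```

```text
t 9.2833 tcp [ 0.5593 -0.093   0.1796] yaw 79.14 err [-0.79 -0.26 -0.  ] F [ 3.5  6.5 -1.6] T [ 0.85 -0.28 -0.06] gap 0.01339354347756577 [ 0.98  0.71 -1.21  1.79  0.71  1.17  0.92]
```

>>> {"name": "arm_command", "arguments": {
  "moves": [
    [[-1,0,-0.002,0,-0.5,-0.2,5],[-1,0,-0.002,0,-0.3,0,4],[-1,0,-0.001,0,0,0,1],[-1,0,-0.001,0,0,0,0],[-1,0,-0.001,0,0,0,0]]
  ]
}}

```text
time_s: 9.7
tcp_pos: [0.5594, -0.0926, 0.1796]
ee_rot: [-0.005, 0.706, 0.709, 0.003]
wrist_force: [3.7, 5.3, -1.1]
finger_gap: 0.0126
```

```bash
python3 st.py
python3 - <<'E'
from h import *
shot('wrist','w3.png')
for n in['side','top']:
  p=shot(n,n+'3.png');a=cv2.imread('pics/'+n+'3.png');cv2.imwrite('pics/'+n+'3z.png',cv2.resize(a[140:300,220:420],None,fx=3.5,fy=3.5,interpolation=cv2.INTER_CUBIC))
E
```

```text
t 9.7 tcp [ 0.5594 -0.0926  0.1796] yaw 90.26 err [-0.63 -0.1  -0.  ] F [ 3.7  5.3 -1.1] T [ 0.55 -0.11 -0.04] gap 0.012640282025914369 [ 0.99  0.74 -1.25  1.79  0.74  1.19  1.09]
```

View pics/w3.png

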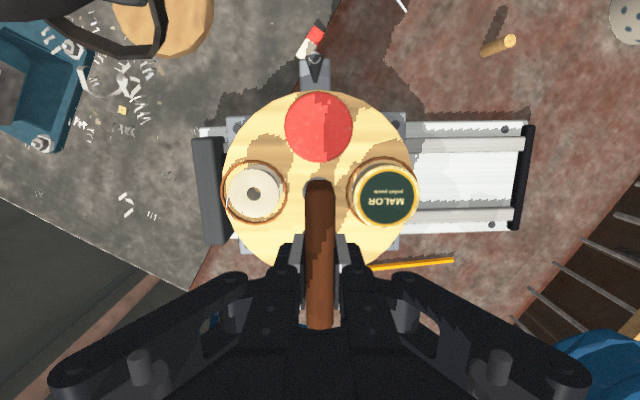

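View pics/side3z.png

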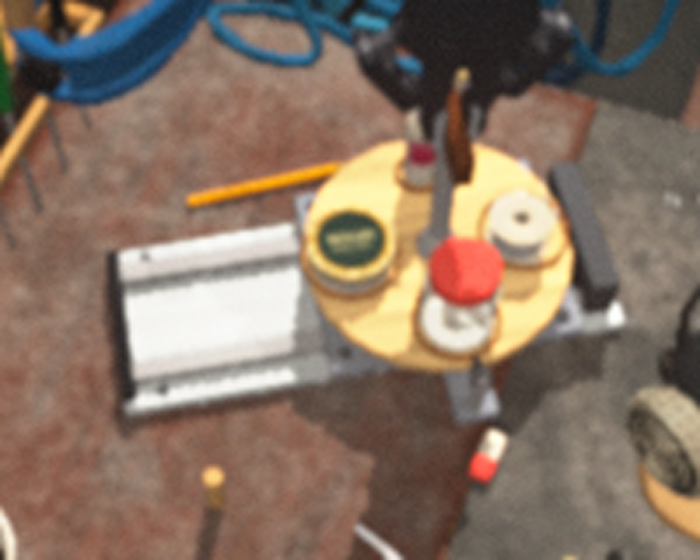

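View pics/top3z.png

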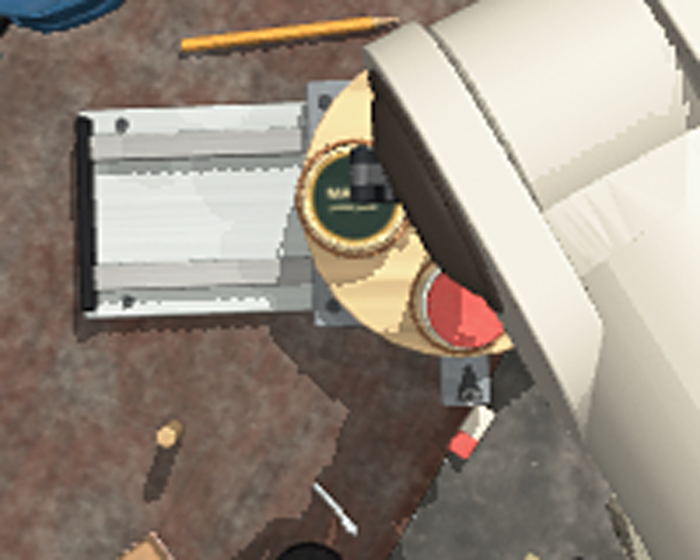

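Run:
```python
import cv2
a=cv2.imread('pics/w3.png');cv2.imwrite('pics/w3z.png',cv2.resize(a[40:260,185:425],None,fx=3.3,fy=2.7*3.3/2.7,interpolation=cv2.INTER_CUBIC)[:600])
cv2.imwrite('pics/w3y.png',cv2.resize(a[40:180,250:400],None,fx=4,fy=4,interpolation=cv2.INTER_CUBIC))
```

```text
(no output)
```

View pics/w3y.png

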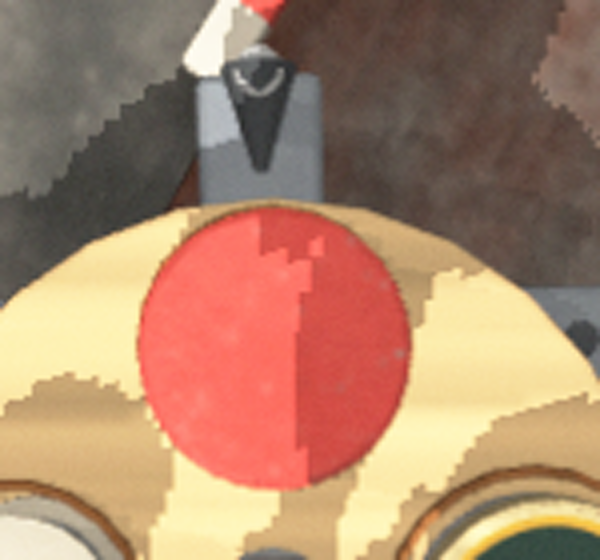

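View pics/w3z.png

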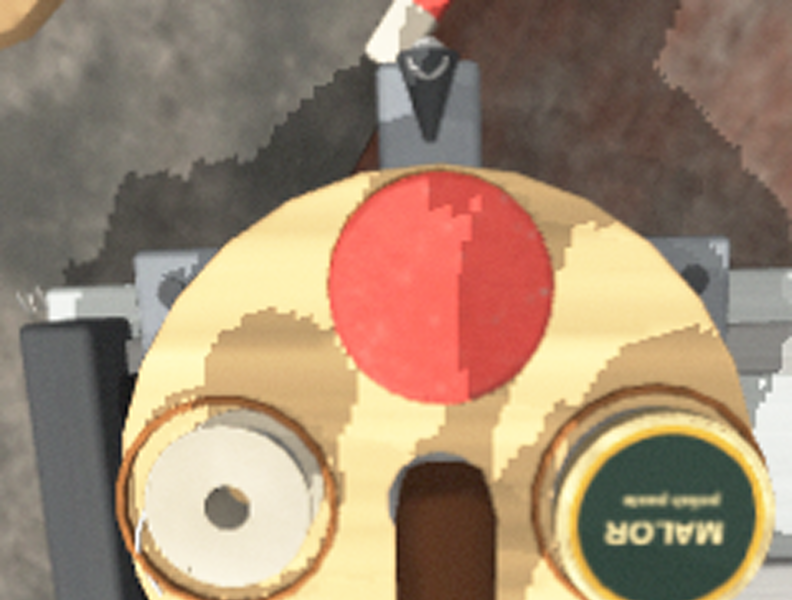

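Run:
```python
from h import *
s=robot.sense();p=robot.capture('wrist')
W=lambda u,v,z:wback(p,s,(u,v),z)
j=W(318.75,127,.126);c=W(315.25,82,.072);q=W(315,58.75,.078);l=W(226.5,117.3,.034);r=W(405.3,112,.034)
e=W(319.5,181,.204)
print('jar',j,'cone',c,'post',q,'plate',l,r,'bar end',e)
ed=r-l;print('track yaw',np.degrees(np.arctan2(-ed[0],ed[1])),'len',np.linalg.norm(ed),'gap to stop',l[1]+.1866)
n=np.array([-ed[1],ed[0]])/np.hypot(*ed[:2]);
mid=(l+r)[:2]/2; ax=mid-n*.075;print('axis',ax)
for a in (ax,s['tcp_pos'][:2]):
  for n_,t in(('jar',j),('cone',c),('post',q),('bar',e)): d=t[:2]-a;print(n_,np.hypot(*d),np.degrees(np.arctan2(d[1],d[0]))%360)
```

```text
jar [ 0.49532325 -0.09299237  0.126     ] cone [ 0.45961396 -0.09550681  0.072     ] post [ 0.44288561 -0.09570051  0.078     ] plate [ 0.48737129 -0.18310656  0.034     ] [ 0.48168355 -0.00666631  0.034     ] bar end [ 0.51676278 -0.09334581  0.204     ]
track yaw 1.846350515718205 len 0.17653190129812435 gap to stop 0.0034934439511535853
axis [ 0.55948848 -0.09246998]
jar 0.06416736102965988 180.46644848503882
cone 0.09992068132590902 181.741621588141
post 0.11664761486813587 181.58699496552802
bar 0.04273468115969485 181.17433653757433
jar 0.06401899965424138 180.34669965674686
cone 0.09976932459390993 181.66669926994874
post 0.11649659898200625 181.52262966803443
bar 0.04258474268063639 180.99679637665724
```

>>> {"name": "arm_command", "arguments": {
  "moves": [
    [[-1,0,-0.003,0,0,0,1.2],[-1,0,-0.004,0,0,0,0.5],[-1,0,-0.004,0,0,0,0],[-1,0,-0.002,0,0,0,0],[-1,0,-0.002,0,0,0,0]]
  ]
}}

```text
time_s: 10.32
tcp_pos: [0.5594, -0.0924, 0.1796]
ee_rot: [-0.01, 0.691, 0.723, 0.011]
wrist_force: [4.0, 7.2, -2.9]
finger_gap: 0.0133
```

```bash
python3 st.py
```

```text
t 10.3167 tcp [ 0.5594 -0.0924  0.1796] yaw 92.61 err [-1.75  0.06  0.  ] F [ 4.   7.2 -2.9] T [ 0.27 -0.33 -0.11] gap 0.013285569917472003 [ 1.01  0.75 -1.26  1.79  0.74  1.19  1.14]
```

>>> {"name": "arm_command", "arguments": {
  "moves": [
    [[-1,0,-0.002,0,0,0,0],[-1,0,-0.001,0,0,0,0],[-1,0,-0.001,0,0,0,0],[-1,0,-0.001,0,0,0,0],[-1,0,-0.001,0,0,0,0]]
  ]
}}

```text
time_s: 10.73
tcp_pos: [0.5594, -0.0923, 0.1796]
ee_rot: [-0.011, 0.689, 0.725, 0.014]
wrist_force: [3.4, 6.0, -2.4]
finger_gap: 0.0132
```

```bash
python3 st.py;python3 - <<'E'
from h import *
shot('wrist','w4.png');shot('side','s4.png');a=cv2.imread('pics/w4.png');cv2.imwrite('pics/w4z.png',cv2.resize(a[40:220,185:425],None,fx=3.3,fy=3.3,interpolation=cv2.INTER_CUBIC))
E
```

```text
t 10.7333 tcp [ 0.5594 -0.0923  0.1796] yaw 92.92 err [-2.03  0.17  0.  ] F [ 3.4  6.  -2.4] T [-0.11 -0.38 -0.08] gap 0.013195053737983417 [ 1.02  0.75 -1.27  1.79  0.74  1.18  1.15]
```

View pics/w4z.png

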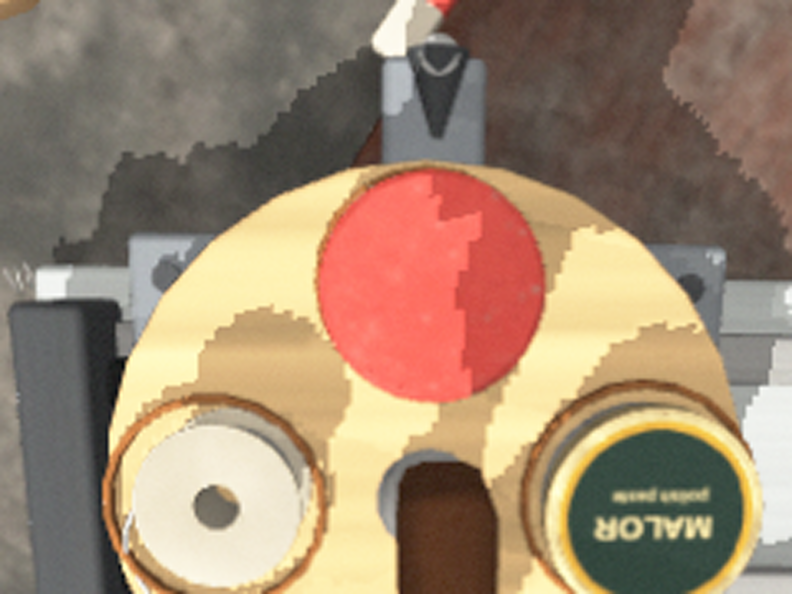

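Run:
```python
from h import *
s=robot.sense();p=robot.capture('wrist')
W=lambda x,y,z:wback(p,s,(185+x/3.3,40+y/3.3),z)
j=W(431,285,.126);c=W(437,137,.072);q=W(438,58,.078);l=W(131,237,.034);r=W(725,247,.034)
print(l,r,'stop top inner corner',W(120,303,.052))
ed=r-l;n=np.array([-ed[1],ed[0]])/np.hypot(*ed[:2]);ax=(l+r)[:2]/2-n*.075;print('axis',ax,np.degrees(np.arctan2(-ed[0],ed[1])))
for a in (ax,s['tcp_pos'][:2]):
  for n_,t in(('jar',j),('cone',c),('post',q)): d=t[:2]-a;print(n_,np.hypot(*d),np.degrees(np.arctan2(d[1],d[0]))%360)
p=robot.capture('side')
for t in['eraser','dowel','pencil']:print(t,[d['extent'] for d in robot.search_frame(p,t)[:1]])
```

```text
[ 0.48738736 -0.1833602   0.034     ] [ 0.48120397 -0.00623822  0.034     ] stop top inner corner [ 0.50568919 -0.1819039   0.052     ]
axis [ 0.55925    -0.09218253] 1.9994028003763247
jar 0.06398471130923614 183.89379695660713
cone 0.0992508487156043 181.88527183671735
post 0.11644752092603562 181.99088081968276
jar 0.06412478152793692 183.7591723334095
cone 0.09939604344566069 181.80129923522327
post 0.11659243148810518 181.91916216829256
eraser [[355.7, 262.9, 363.1, 277.3]]
dowel [[278.4, 272.8, 285.9, 286.4]]
pencil [[305.9, 168.4, 385.4, 245.2]]
```

View pics/s4.png

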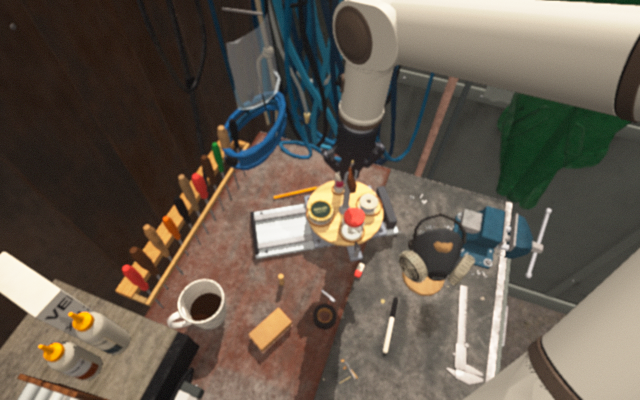

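>>> {"name": "arm_command", "arguments": {
  "moves": [
    [[-1,0,-0.002,0,-1,0,-1.8],[-1,0,-0.002,0,-1,0,-0.5],[-1,0,-0.002,0,0,0,0],[-1,0,-0.002,0,0,0,0],[-1,0,-0.002,0,0,0,0]]
  ]
}}

```text
time_s: 11.5
tcp_pos: [0.5594, -0.0926, 0.1795]
ee_rot: [-0.002, 0.702, 0.712, 0.007]
wrist_force: [3.8, 7.7, -2.4]
finger_gap: 0.0135
```

```bash
python3 st.py
python3 - <<'E'
from h import *
for i in range(8): robot.capture('top')
E
python3 st.py
```

```text
t 11.5 tcp [ 0.5594 -0.0926  0.1795] yaw 90.76 err [-0.72  0.34  0.  ] F [ 3.8  7.7 -2.4] T [ 1.02 -0.22 -0.08] gap 0.013458631337615738 [ 1.    0.73 -1.25  1.8   0.75  1.18  1.1 ]
t 11.9 tcp [ 0.5594 -0.0926  0.1795] yaw 90.75 err [-0.72  0.33  0.  ] F [ 3.2  7.7 -2.3] T [ 1.07 -0.26 -0.06] gap 0.013354887971010865 [ 1.    0.74 -1.25  1.8   0.75  1.18  1.1 ]
```

```bash
python3 -c "
from h import *
print(robot.finish_job())"
```

```text
the job is handed in; nothing more can be done
None
```

I slid the carriage against the stop block, turned the turntable so the jar of nuts stands at the pointer, and handed the job in at about 12 s. The gripper is still holding the bar handle.

- **Carriage:** It stopped moving and pushed back with about 15 N. At hand-in the arm was still pressing it towards the stop with about 7.7 N, well above the 1.5 N of friction. The plate edge and the stop face lined up in the wrist picture. Using the stop position from the first top picture instead left an apparent 3 mm gap. I put that down to calibration error, since the pushed carriage did not move.
- **Jar:** I measured it about 1.3° short of the pointer, overshot to about 2° past it, then turned back. From the wrist angle at hand-in it should be within about 1° of the pointer, roughly 1 mm. I did not take another picture of the jar after that last correction.
- **Grip:** My first hold was too low, on the collar, so I let go and gripped the bar about 13 mm higher. The fingers then read 13 mm open on the 14 mm bar, with the grip set to 40 N. The wrist stayed still over the last 0.4 s I checked before hand-in.
- **Eraser, dowel and pencil:** They looked unmoved in the later pictures. I compared the pictures by eye and did not measure the distances.

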